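# Pack the channel offcuts interlocked in the sample tray

### The job

The colour check is over: pack the five aluminium U-channel offcuts into the black sample tray, interlocked so that all five fit. First lay the three that are open side up flat on the tray floor, side by side with their lengths straight across the tray and a gap of about 30 mm between neighbours; then set the two that are open side down over the two gaps, each sitting fully down with one leg in each of the two channels beside it. Leave the angle and the square tube where they lie.

Things in the scene. Friction and masses are not known exactly. Their poses are not given: they have to be found in the camera images.
- tray: Shallow black plastic sample tray, fixed to the bench (on a flat grey sheet without thickness to speak of): inside 290 mm long (its y) by 120 mm (its x), floor 3 mm thick, rim 12 mm above the bench, walls 3 mm. Origin at the centre of its underside, on the bench; z up. Lengths of the channels are to run along its x (across the tray), the row along its y. Five 60 mm channels do not fit in side by side.
- open_up_1_mid (a point): One of five like offcuts of plain aluminium U-channel: web 60 mm wide, two legs, 40 mm high overall, wall 3 mm, 80 mm long, about 90 g. This one lies web down, open side up: from above a trough with two 3 mm leg edges. Point at the centre of its 60 x 80 x 40 mm outline (20 mm above its underside); x along its length, y across the 60 mm width from leg to leg, z up. Can be gripped from above across the 60 mm width, on the outer faces of the legs.
- open_up_2_mid (a point): One of five like offcuts of plain aluminium U-channel: web 60 mm wide, two legs, 40 mm high overall, wall 3 mm, 80 mm long, about 90 g. This one lies web down, open side up: from above a trough with two 3 mm leg edges. Point at the centre of its 60 x 80 x 40 mm outline (20 mm above its underside); x along its length, y across the 60 mm width from leg to leg, z up. Can be gripped from above across the 60 mm width, on the outer faces of the legs.
- open_up_3_mid (a point): One of five like offcuts of plain aluminium U-channel: web 60 mm wide, two legs, 40 mm high overall, wall 3 mm, 80 mm long, about 90 g. This one lies web down, open side up: from above a trough with two 3 mm leg edges. Point at the centre of its 60 x 80 x 40 mm outline (20 mm above its underside); x along its length, y across the 60 mm width from leg to leg, z up. Can be gripped from above across the 60 mm width, on the outer faces of the legs.
- open_down_1_mid (a point): One of five like offcuts of plain aluminium U-channel: web 60 mm wide, two legs, 40 mm high overall, wall 3 mm, 80 mm long, about 90 g. This one lies open side down on its leg edges, web on top: from above a closed flat 60 x 80 mm rectangle. Point at the centre of its 60 x 80 x 40 mm outline (20 mm above the leg edges it stands on); x along its length, y across the 60 mm width, z up. Can be gripped from above across the 60 mm width, on the outer faces of the legs.
- open_down_2_mid (a point): One of five like offcuts of plain aluminium U-channel: web 60 mm wide, two legs, 40 mm high overall, wall 3 mm, 80 mm long, about 90 g. This one lies open side down on its leg edges, web on top: from above a closed flat 60 x 80 mm rectangle. Point at the centre of its 60 x 80 x 40 mm outline (20 mm above the leg edges it stands on); x along its length, y across the 60 mm width, z up. Can be gripped from above across the 60 mm width, on the outer faces of the legs.
- angle_mid (a point): Aluminium angle offcut 50 x 50 x 3 mm, 80 mm long, one leg flat, the other upright along its +y edge; not a channel, leave it. Point at the centre of its 80 x 50 x 50 mm outline; x along its length.
- tube_mid (a point): Aluminium square tube offcut 30 x 30 x 3 mm, 80 mm long, lying; not a channel, leave it. Point at its centre, 15 mm above the bench; x along its length.
Not all that is in view belongs to the job. Leave any red or yellow look-alike of the part that bears open_up_3_mid alone.

How it is judged:
By the outcome, as a careful person would: the job done as asked, in the order asked, and still so for the second after the job is handed in, with the robot touching nothing.
It also fails if it takes over 128 s, if anything falls off the work surface, if the arm or the gripper's body presses on something with over 40 N, if the wrist force passes 120 N, or if a joint passes its speed limit or range.

### The arm

A 6-joint arm with a two-finger parallel gripper is mounted at the origin on the work surface. World frame = base frame: x ahead of the robot, y to its left, z up, the work surface at z = 0. Lengths are in m, angles in rad, forces in N, time in s.
With the tool pointing down it reaches from about 0.35 to 0.875 m from the base axis. Payload 15.5 kg.
Tool frame: the origin (TCP) lies midway between the tips of the shut fingers; the grasp point (between the pads) lies 19 mm behind it; z points along the fingers, y is the line along which they close (so a half turn about z gives the same grasp; the last joint's range is limited). The gripper opens to 85 mm and grips with 20 to 120 N. Pads are 22 mm wide; open, the fingers measure 114 mm over their backs; the gripper's body (76 mm by 85 mm) begins 54 mm behind the grasp point. The pads swing forward as they close: fully open they stand 13 mm farther back than shut.
Start: joints at [-1.337, 0.494, 1.345, -0, 1.302, -0.096], TCP at [0.202, -0.591, 0.231] pointing down, gripper open.
Joint ranges: [-2.91, 2.91], [-0.82, 2.16], [0.22, 2.67], [-1.22, 4.37], [0.12, 2.79], [-3.08, 3.08]. Speed limits (rad/s): [1.89, 1.89, 2.57, 3.01, 3.01, 3.01].

### API

Orientations are given as a unit quaternion [w, x, y, z].
In Python, from rig import * gives the robot as it stands.
- The arm moves only by the tool send_rows, never from a script. Its argument "increments" is a list of rows, each a list of 6 numbers: the shift along the tool's x, y, z in mm, then the turn, a rotation vector about the tool's x, y, z in degrees. In form: [[dx, dy, dz, rx, ry, rz], ...]. A call has 1 to 20 rows; each row shifts and turns the commanded pose from where the row before left it, along the tool's axes as they then stand; what a row does not reach is not made up. A row lasts 1/12 s, in which the tool goes at most 41.7 mm and 7.16 degrees, less where a joint would pass 70% of its speed; a pose out of reach is approached as far as the arm can. A call is refused whole if a number of a shift passes 41.7 or a number of a turn 7.16, either way. A call with a gripper value outside its range is refused whole. "grip" is the finger opening in mm, from 0 to 85.4, set as the call begins (left out, the last holds). The fingers move at their own pace and stop on an object; "newtons" is the grip in N (left out, the last holds). Time passes only in rows, so rows that do not move let the fingers close. It gives the time, the measured TCP pose, the force, the opening and the grip force at its end, in the units of the state.
- observe(): the state, without advancing time (a new reading comes with each control period).
- snapshot(name): name is "scene" or "top" or "wrist"; returns a dict with "color" (420x560x3 uint8, red, green, blue), "mtx" (3x3 intrinsics, pixels), "extrinsics" (4x4, takes a point from camera to world coordinates); the wrist camera has in their place "mount" (4x4, takes a point from camera to tool coordinates, whose origin is the TCP and whose axes are the flange's). Camera axes: x right, y up, looking along -z (the intrinsics and any distortion apply to the point x, -y, -z); pixel columns grow to the right and rows downward; lengths in m; the calibration is good to about 2 mm. A picture is of the moment at which its call begins: read the wrist's pose just before it. There is no depth.
- job_done(): hands the job in; it is judged then, once.
Trained networks look in a picture, given as the dict that the camera call returned (one of the last four; its "shot" number tells which), for a name from the list of things; names that differ only in an ending like _2 or _b are one class to them, and where a whole thing is asked for, a point or a joint stands for the part that bears it (a point fixed in the world has none). Each returns a list of dicts, best first, with "score" (0 to 1); they miss things now and then, are a little off and sometimes report something else, mostly with a low value. They report only what shows in the picture. A call takes as long as a camera call. They do not tell look-alikes from the thing itself.
- regions_of(picture, label): "region" (420x560 bool, what is visible of it) and "xy" ([column, row] in pixels, amid what is visible of it).
- landmark_of(picture, label): "xy" ([column, row] in pixels: a listed point, or the origin of a listed thing).
The state is a dict: "time_s": time; "joints": joint angles; "qvel": joint speeds; "effort": joint torques, N m; "eef_pos": TCP position; "tcp_rot": TCP orientation; "wrist_force": force on the tool from outside, world axes, zero at the start; "wrist_torque": the same for the moment, N m; "finger_gap": finger opening in m; "grasp_force": force on a finger pad.
Only numpy, scipy, OpenCV 4.12 (cv2) and the standard library are available. Lean on these libraries where they do the work, as an engineer would, in place of code of your own. Each camera call takes 0.05 s, during which the arm holds its last target. There are 200 camera calls.

## Working session

There is one attempt and no reset: what is moved stays moved. The work goes in short steps, Python scripts to look and compute and a tool call to move; the robot and the scene stay as the last step left them, time stands still between calls to the robot, and variables do not carry over. Pictures are saved under pics/ and viewed, at most 14 in all, crops included, and the job is handed in when it is done.

Besides the shell and the picture viewer there is one more tool, called after "Call:" in YAML: its name, and indented under it one key for each argument. send_rows: Moves the arm, as the interface text tells. Its arguments: {"type":"object","properties":{"increments":{"type":"array","items":{"type":"array","items":{"type":"number"}}},"grip":{"type":"number"},"newtons":{"type":"number"}},"required":["increments"]}

```bash
ls; mkdir -p pics
cat > h.py <<'E'
from rig import *
import numpy as np, cv2
from scipy.spatial.transform import Rotation as R
def save(p,n): cv2.imwrite(f"pics/{n}.png",p["color"][:,:,::-1])
def camT(p,s=None):
    if "extrinsics" in p: return np.array(p["extrinsics"])
    T=np.eye(4);q=s["tcp_rot"];T[:3,:3]=R.from_quat([q[1],q[2],q[3],q[0]]).as_matrix();T[:3,3]=s["eef_pos"]
    return T@np.array(p["mount"])
def toz(p,uv,z,s=None):
    T=camT(p,s);uv=np.atleast_2d(np.array(uv,float));K=np.array(p["mtx"])
    d=np.c_[(uv[:,0]-K[0,2])/K[0,0],-(uv[:,1]-K[1,2])/K[1,1],-np.ones(len(uv))]@T[:3,:3].T
    o=T[:3,3];return o+d*((z-o[2])/d[:,2])[:,None]
def proj(p,X,s=None):
    T=np.linalg.inv(camT(p,s));K=np.array(p["mtx"]);c=np.atleast_2d(X)@T[:3,:3].T+T[:3,3]
    return np.c_[K[0,2]+K[0,0]*c[:,0]/-c[:,2],K[1,2]-K[1,1]*c[:,1]/-c[:,2]]
E
python3 - <<'E'
from h import *
s=observe();print(s)
for n in("scene","top"):
    p=snapshot(n);save(p,n+"0");print(n,[k for k in p],p["mtx"],p["extrinsics"])
    if n=="top":
        for l in("tray","open_up_1_mid","open_down_1_mid","angle_mid","tube_mid"):
            zz={"tray":0.012,"open_up_1_mid":.02,"open_down_1_mid":.02,"angle_mid":.025,"tube_mid":.015}[l]
            for d in landmark_of(p,l): print(l,"lm",round(d["score"],2),np.round(d["xy"]),toz(p,d["xy"],zz).round(3))
            for d in regions_of(p,l):
                print(l,"rg",round(d["score"],2),np.round(d["xy"]),cv2.minAreaRect(np.argwhere(d["region"])[:,::-1].astype(np.float32)))
E
```

```text
pics
{'time_s': 0.0, 'joints': array([-1.33647282e+00,  4.94177710e-01,  1.34610615e+00,  2.13671766e-05,
        1.30250664e+00, -9.54868355e-02]), 'qvel': array([-0.0011652 ,  0.00074931,  0.00191179,  0.00221533, -0.00010095,
       -0.00213035]), 'effort': array([ 7.15147553e-05, -8.82170391e+01, -3.83870387e+01, -1.33487551e-04,
        1.01389823e-02,  4.68058863e-05]), 'eef_pos': array([ 0.20235105, -0.59096928,  0.23071212]), 'tcp_rot': array([-5.98192459e-04,  9.86434216e-01,  1.64155961e-01, -3.12677978e-05]), 'wrist_force': array([-0.11401605, -0.41434605,  0.12137247]), 'wrist_torque': array([ 0.03266496, -0.03783548, -0.01933073]), 'grasp_force': 0.0, 'finger_gap': 0.08557453567546285}
scene ['color', 'mtx', 'extrinsics', 'shot'] [[468.26223091   0.         278.97735367]
 [  0.         468.26223091 210.46893471]
 [  0.           0.           1.        ]] [[-0.87306061 -0.37893768  0.30687359  0.78957386]
 [ 0.48759773 -0.68322554  0.54355434  0.49477671]
 [ 0.00369065  0.62418675  0.78126646  0.81532562]
 [ 0.          0.          0.          1.        ]]
top ['color', '
[... 731 characters left out ...]
own_1_mid lm 0.7 [147. 218.] [[0.45  0.293 0.02 ]]
open_down_1_mid lm 0.21 [414. 151.] [[ 0.588 -0.323  0.02 ]]
open_down_1_mid lm 0.19 [248. 136.] [[0.635 0.059 0.02 ]]
open_down_1_mid rg 0.9 [144. 219.] ((145.2000274658203, 217.60003662109375), (30.4105224609375, 35.77708435058594), 26.56505012512207)
angle_mid lm 0.6 [274. 218.] [[0.441 0.001 0.025]]
angle_mid lm 0.28 [247. 138.] [[0.63  0.06  0.025]]
angle_mid rg 0.79 [271. 219.] ((271.75, 217.25), (24.98199462890625, 35.417510986328125), 18.434946060180664)
tube_mid lm 0.72 [214. 218.] [[0.446 0.141 0.015]]
tube_mid rg 0.79 [210. 218.] ((213.30003356933594, 218.9000244140625), (16.546903610229492, 36.224300384521484), 26.56505012512207)
```

Run:
```python
import cv2
a=cv2.imread("pics/top0.png");cv2.imwrite("pics/top0c.png",cv2.resize(a[60:300,60:460],None,fx=2,fy=2,interpolation=cv2.INTER_CUBIC))
```

```text
(no output)
```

View pics/top0c.png

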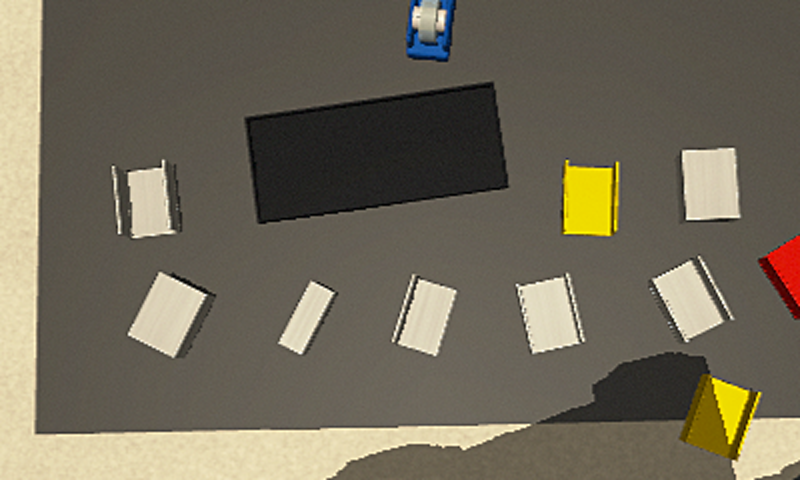

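View pics/scene0.png

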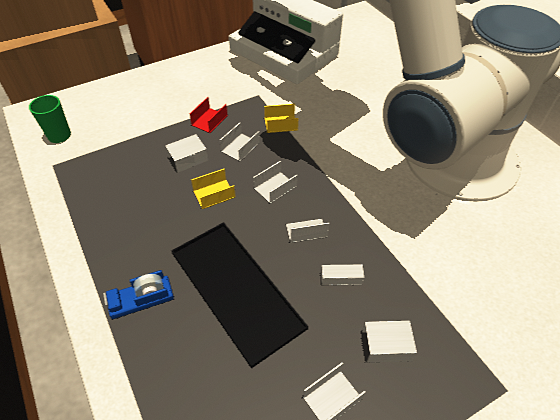

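```bash
cat >> h.py <<'E'
from scipy.optimize import minimize
def cuboid(a,b): return np.array([[x,y,z] for x in(a[0],b[0]) for y in(a[1],b[1]) for z in(a[2],b[2])])
def parts(kind):
    if kind=="tray": return [cuboid((-.063,-.148,0),(.063,.148,.012))]
    L=[cuboid((-.04,-.03,-.02),(.04,-.027,.02)),cuboid((-.04,.027,-.02),(.04,.03,.02))]
    w=(-.02,-.017) if kind=="up" else (.017,.02)
    return L+[cuboid((-.04,-.03,w[0]),(.04,.03,w[1]))]
def render(p,kind,v,z,s,S=4):
    m=np.zeros((420*S,560*S),np.uint8);Rm=R.from_euler("z",v[2]).as_matrix()
    for c in parts(kind):
        uv=proj(p,c@Rm.T+[v[0],v[1],z],s)
        cv2.fillConvexPoly(m,cv2.convexHull(np.round((uv+.5)*S*16-8).astype(np.int32)),255,shift=4)
    return cv2.resize(m,(560,420),interpolation=cv2.INTER_AREA)/255.
def fit(p,mask,kind,v0,z,s=None):
    mk=mask.astype(float)
    f=lambda u:(np.abs(render(p,kind,[u[0]/100,u[1]/100,u[2]/5],z,s)-mk).sum()/mk.sum())
    best=None
    for y in ([v0[2]] if v0[2] is not None else np.deg2rad(range(0,180,30))):
        u0=np.array([v0[0]*100,v0[1]*100,y*5])
        r=minimize(f,u0,method="Nelder-Mead",options=dict(initial_simplex=u0+np.vstack([np.zeros(3),np.diag([1,1,1])]),maxfev=150,xatol=.01,fatol=1e-4))
        if best is None or r.fun<best.fun: best=r
    u=best.x;return np.array([u[0]/100,u[1]/100,u[2]/5]),best.fun
E
python3 - <<'E'
from h import *
p=snapshot("top");im=p["color"].astype(int);g=im.mean(2)
for n,l,kind,z,c in(("tray","tray","tray",0,None),("A","open_up_1_mid","up",.02,(135,159)),("B","open_up_1_mid","up",.02,(335,217)),("C","open_up_1_mid","up",.02,(405,210)),("D","open_down_1_mid","dn",.02,(145,217)),("E","open_down_1_mid","dn",.02,(415,152))):
    rg=regions_of(p,l)
    rg=[d for d in rg if c is None or np.hypot(*(np.array(d["xy"])-c))<15]
    m=rg[0]["region"] if rg else None;src="net"
    if m is None:
        src="col";bb=np.zeros((420,560),bool);bb[c[1]-25:c[1]+25,c[0]-25:c[0]+25]=1
        bg=np.median(g[bb]) if 0 else 70
        m=bb&((g>110)|(g<40))
    x=toz(p,np.argwhere(m)[:,::-1].mean(0),.02)[0]
    v,e=fit(p,m,kind,[x[0],x[1],None],z)
    print(n,src,v[:2].round(4),np.rad2deg(v[2]).round(1),round(e,3))
cr=toz(p,np.array([(246,117),(493,83),(508,187),(259,222)])/2+60,.012)
print(cr.round(3),cr.mean(0),np.rad2deg(np.arctan2(*(cr[0]-cr[1])[[1,0]])))
E
```

```text
tray net [0.6384 0.061 ] 186.7 0.017
A col [0.5872 0.3276] 187.2 0.51
B net [ 0.4433 -0.1341] 11.1 0.066
C col [ 0.4552 -0.2956] 26.0 0.269
D net [0.4505 0.2957] -28.0 0.127
E col [ 0.5838 -0.3218] 2.3 0.149
[[ 0.682  0.212  0.012]
 [ 0.715 -0.079  0.012]
 [ 0.591 -0.093  0.012]
 [ 0.557  0.197  0.012]] [0.6363553  0.05908073 0.012     ] 96.32545649777845
```

```bash
cat >> h.py <<'E'
def go(x,y,z,yaw):
    "tool-frame shift (mm) and turn (deg about tool z) from here; yaw = tool x in world, mod 180"
    s=observe();q=s["tcp_rot"];M=R.from_quat([q[1],q[2],q[3],q[0]]).as_matrix()
    d=M.T@(np.array([x,y,z])-s["eef_pos"])*1000
    cur=np.rad2deg(np.arctan2(M[1,0],M[0,0]));t=(yaw-cur+90)%180-90
    e=R.from_matrix(M.T@R.from_euler("xz",[180,0],degrees=True).as_matrix()) 
    print("t",round(s["time_s"],2),"shift",d.round(1),"|",round(float(np.linalg.norm(d)),1),"rz",round(-t,2),"yaw",round(cur,2),"j6",round(s["joints"][5],2),"tiltz",M[:,2].round(4),"pos",s["eef_pos"].round(4),"F",np.round(s["wrist_force"],1),"gap",round(s["finger_gap"]*1000,1),"gf",round(s["grasp_force"],1))
E
python3 - <<'E'
from h import *
go(.455,-.296,.231,26)
p=snapshot("wrist");print(np.round(p["mount"],3),p["mtx"])
E
```

```text
t 0.95 shift [ 3.346e+02 -1.976e+02  3.000e-01] | 388.6 rz -7.11 yaw 18.89 j6 -0.1 tiltz [-0.  0. -1.] pos [ 0.2024 -0.5913  0.2313] F [-0.3 -0.5 -1. ] gap 85.2 gf 0.0
[[ 0.     0.951  0.309  0.079]
 [ 1.    -0.     0.001  0.001]
 [ 0.001  0.309 -0.951 -0.143]
 [ 0.     0.     0.     1.   ]] [[343.76106779   0.         285.92382716]
 [  0.         343.76106779 208.71552021]
 [  0.           0.           1.        ]]
```

Call:
send_rows:
  increments:
    - [22.3, -13.2, 0, 0, 0, -0.5]
    - [22.3, -13.2, 0, 0, 0, -0.5]
    - [22.3, -13.2, 0, 0, 0, -0.5]
    - [22.3, -13.2, 0, 0, 0, -0.5]
    - [22.3, -13.2, 0, 0, 0, -0.5]
    - [22.3, -13.2, 0, 0, 0, -0.5]
    - [22.3, -13.2, 0, 0, 0, -0.5]
    - [22.3, -13.2, 0, 0, 0, -0.5]
    - [22.3, -13.2, 0, 0, 0, -0.5]
    - [22.3, -13.2, 0, 0, 0, -0.5]
    - [22.3, -13.2, 0, 0, 0, -0.5]
    - [22.3, -13.2, 0, 0, 0, -0.5]
    - [22.3, -13.2, 0, 0, 0, -0.5]
    - [22.3, -13.2, 0, 0, 0, -0.5]

```text
time_s: 2.17
eef_pos: [0.4224, -0.3016, 0.2314]
tcp_rot: [0.0, 0.975, 0.224, 0.0]
wrist_force: [0.4, -0.5, -0.7]
finger_gap: 0.0853
grasp_force: 0.0
```

```bash
cat >> h.py <<'E'
def look(label,kind,near,name,yaw=None):
    s=observe();p=snapshot("wrist");save(p,name);out=None
    for d in regions_of(p,label):
        m=d["region"];x=toz(p,np.argwhere(m)[:,::-1].mean(0),.02,s)[0]
        print(label,round(d["score"],2),np.round(d["xy"]),x[:2].round(3),m.sum())
        if np.hypot(*(x[:2]-near))<.05 and out is None:
            out=fit(p,m,kind,[x[0],x[1],yaw],.02,s);v,e=out;print("  fit",v[:2].round(4),np.rad2deg(v[2]).round(2),round(e,3))
            im=p["color"].copy();r=(render(p,kind,v,.02,s)>.5).astype(np.uint8)
            cv2.drawContours(im,cv2.findContours(r,0,1)[0],-1,(255,0,0),1);cv2.imwrite(f"pics/{name}_f.png",im[:,:,::-1])
    return out
E
python3 - <<'E'
from h import *
look("open_up_3_mid","up",(.455,-.296),"w1")
E
```

```text
open_up_3_mid 0.95 [419. 173.] [ 0.486 -0.428] 5275
open_up_3_mid 0.78 [297. 140.] [ 0.46  -0.297] 4671
  fit [ 0.4556 -0.2982] 25.0 0.041
open_up_3_mid 0.75 [246.   8.] [ 0.544 -0.2  ] 1235
open_up_3_mid 0.71 [270. 261.] [ 0.328 -0.328] 4187
```

View pics/w1_f.png

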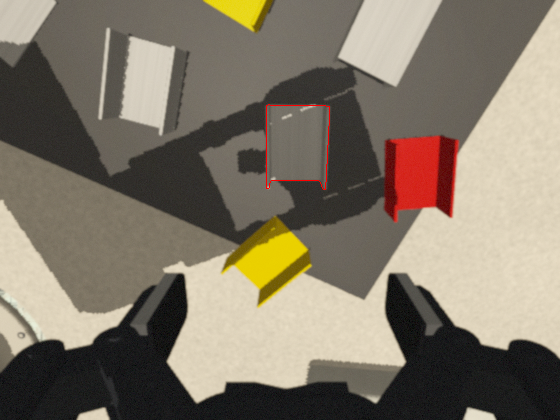

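Run:
```python
from h import *
go(.4556,-.2982,.006,25)
```

```text
t 2.27 shift [ 29.8  12.6 225.4] | 227.7 rz 1.07 yaw 26.07 j6 0.38 tiltz [ 4.e-04  6.e-04 -1.e+00] pos [ 0.4232 -0.3001  0.2314] F [-0.2 -0.4  0.7] gap 85.6 gf 0.0
```

Call:
send_rows:
  increments:
    - [7.5, 3.1, 0, 0, 0, 0.5]
    - [7.5, 3.1, 10, 0, 0, 0.5]
    - [7.5, 3.2, 25, 0, 0, 0]
    - [7.3, 3.2, 30, 0, 0, 0]
    - [0, 0, 30, 0, 0, 0]
    - [0, 0, 30, 0, 0, 0]
    - [0, 0, 30, 0, 0, 0]
    - [0, 0, 25, 0, 0, 0]
    - [0, 0, 20, 0, 0, 0]
    - [0, 0, 15, 0, 0, 0]
    - [0, 0, 10, 0, 0, 0]
    - [0, 0, 0, 0, 0, 0]
    - [0, 0, 0, 0, 0, 0]
  grip: 85
  newtons: 40

```text
time_s: 3.35
eef_pos: [0.454, -0.3016, 0.0059]
tcp_rot: [-0.0, 0.977, 0.215, -0.0]
wrist_force: [0.1, 0.9, 0.8]
finger_gap: 0.085
grasp_force: 0.0
```

Call:
send_rows:
  increments:
    - [0, 0, 0, 0, 0, 0]
    - [0, 0, 0, 0, 0, 0]
    - [0, 0, 0, 0, 0, 0]
    - [0, 0, 0, 0, 0, 0]
    - [0, 0, 0, 0, 0, 0]
    - [0, 0, 0, 0, 0, 0]
  grip: 50
  newtons: 40

```text
time_s: 3.85
eef_pos: [0.4545, -0.3017, 0.0073]
tcp_rot: [0.001, 0.977, 0.216, 0.001]
wrist_force: [-1.3, -0.0, 7.2]
finger_gap: 0.0594
grasp_force: 43.6
```

Run:
```python
from h import *
a=np.deg2rad(6.6);T=np.array([.638,.060]);yd=np.array([-np.sin(a),np.cos(a)])
for k in(-1,-.5,0,.5,1): print(k,(T+yd*.09*k).round(4))
t=T-yd*.09
go(.4556,-.2982,.106,25)
go(t[0],t[1],.106,6.6)
```

```text
-1 [ 0.6483 -0.0294]
-0.5 [0.6432 0.0153]
0 [0.638 0.06 ]
0.5 [0.6328 0.1047]
1 [0.6277 0.1494]
t 3.85 shift [  2.5  -2.6 -98.7] | 98.7 rz -0.11 yaw 24.89 j6 0.44 tiltz [ 0.0013 -0.0011 -1.    ] pos [ 0.4545 -0.3017  0.0073] F [-1.3 -0.   7.2] gap 59.4 gf 43.6
t 3.85 shift [ 290.5 -165.3  -98.7] | 348.5 rz 18.29 yaw 24.89 j6 0.44 tiltz [ 0.0013 -0.0011 -1.    ] pos [ 0.4545 -0.3017  0.0073] F [-1.3 -0.   7.2] gap 59.4 gf 43.6
```

Call:
send_rows:
  increments:
    - [0, 0, -20, 0, 0, 0]
    - [0, 0, -35, 0, 0, 0]
    - [0, 0, -35, 0, 0, 0]
    - [10, -5.5, -10, 0, 0, 0]
    - [20, -11.5, 0, 0, 0, 0]
    - [25, -14, 0, 0, 0, 0]
    - [25, -14, 0, 0, 0, 0]
    - [25, -14, 0, 0, 0, 0]
    - [25, -14, 0, 0, 0, 0]
    - [25, -14, 0, 0, 0, 0]
    - [25, -14, 0, 0, 0, 0]
    - [25, -14, 0, 0, 0, 0]
    - [25, -14, 0, 0, 0, 0]
    - [25, -14, 0, 0, 0, 0]
    - [25, -14, 0, 0, 0, 0]
    - [10, -8, 0, 0, 0, 6]
    - [0, 0, 0, 0, 0, 6]
    - [0, 0, 0, 0, 0, 6.2]
    - [0, 0, 0, 0, 0, 0]
    - [0, 0, 0, 0, 0, 0]

```text
time_s: 5.52
eef_pos: [0.6477, -0.0293, 0.1064]
tcp_rot: [0.0, 0.998, 0.06, 0.0]
wrist_force: [0.9, 0.4, -1.0]
finger_gap: 0.0594
grasp_force: 43.9
```

Run:
```python
from h import *
go(.6483,-.0294,.0115,6.6)
s=observe();p=snapshot("wrist")
im=p["color"].copy()
a=np.deg2rad(6.6);M=np.array([[np.cos(a),-np.sin(a)],[np.sin(a),np.cos(a)]])
c=np.c_[(np.array([[-.063,-.148],[.063,-.148],[.063,.148],[-.063,.148]])@M.T)+[.638,.060],[.012]*4]
cv2.polylines(im,[proj(p,c,s).astype(np.int32)],True,(255,0,0));cv2.imwrite("pics/w2.png",im[:,:,::-1])
```

```text
t 5.52 shift [ 0.6  0.1 94.9] | 94.9 rz 0.29 yaw 6.89 j6 1.31 tiltz [ 2.e-04 -0.e+00 -1.e+00] pos [ 0.6477 -0.0293  0.1064] F [ 0.9  0.4 -1. ] gap 59.4 gf 43.9
```

View pics/w2.png

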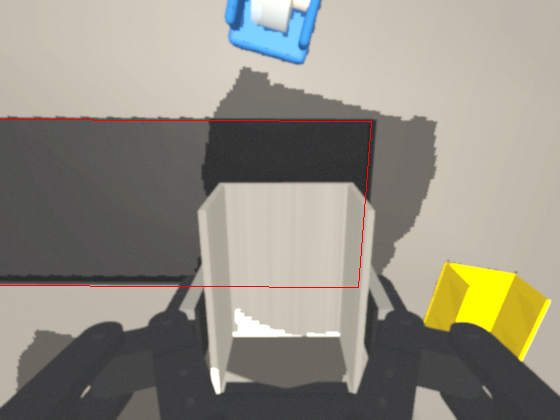

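Call:
send_rows:
  increments:
    - [0, 0, 20, 0, 0, 0.3]
    - [0, 0, 25, 0, 0, 0]
    - [0, 0, 20, 0, 0, 0]
    - [0, 0, 14, 0, 0, 0]
    - [0, 0, 8, 0, 0, 0]
    - [0, 0, 4, 0, 0, 0]
    - [0, 0, 2, 0, 0, 0]
    - [0, 0, 1.5, 0, 0, 0]
    - [0, 0, 1, 0, 0, 0]
    - [0, 0, 0, 0, 0, 0]
    - [0, 0, 0, 0, 0, 0]

```text
time_s: 6.48
eef_pos: [0.648, -0.0296, 0.0113]
tcp_rot: [0.0, 0.998, 0.056, 0.0]
wrist_force: [0.4, -0.3, 0.4]
finger_gap: 0.0596
grasp_force: 44.0
```

Call:
send_rows:
  increments:
    - [0, 0, 0.5, 0, 0, 0]
    - [0, 0, 0.5, 0, 0, 0]
    - [0, 0, 0.5, 0, 0, 0]
    - [0, 0, 0, 0, 0, 0]
    - [0, 0, 0, 0, 0, 0]

```text
time_s: 6.9
eef_pos: [0.648, -0.0296, 0.0103]
tcp_rot: [0.0, 0.998, 0.056, 0.0]
wrist_force: [-4.0, 1.5, 14.3]
finger_gap: 0.0595
grasp_force: 45.7
```

Call:
send_rows:
  increments:
    - [0, 0, 0, 0, 0, 0]
    - [0, 0, 0, 0, 0, 0]
    - [0, 0, 0, 0, 0, 0]
    - [0, 0, -10, 0, 0, 0]
    - [0, 0, -30, 0, 0, 0]
    - [0, 0, -35, 0, 0, 0]
    - [0, 0, -35, 0, 0, 0]
    - [-10, 4, -20, 0, 0, 0]
    - [-21, 8, -20, 0, 0, 0]
    - [-23, 8.5, 0, 0, 0, 0]
    - [-23, 8.5, 0, 0, 0, 0]
    - [-23, 8.5, 0, 0, 0, 0]
    - [-23, 8.5, 0, 0, 0, 0]
    - [-23, 8.5, 0, 0, 0, 0]
    - [-23, 8.5, 0, 0, 0, 0]
    - [-23, 8.5, 0, 0, 0, 0]
    - [-23, 8.5, 0, 0, 0, -4]
    - [0, 0, 0, 0, 0, 0]
    - [0, 0, 0, 0, 0, 0]
  grip: 75

```text
time_s: 8.48
eef_pos: [0.4423, -0.1335, 0.16]
tcp_rot: [0.0, 0.996, 0.09, 0.0]
wrist_force: [0.1, -0.0, 0.0]
finger_gap: 0.0749
grasp_force: 0.0
```

Run:
```python
from h import *
r=look("open_up_2_mid","up",(.443,-.134),"w3")
if r: go(*r[0][:2],.009,np.rad2deg(r[0][2]))
```

```text
(no output)
```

View pics/w3.png

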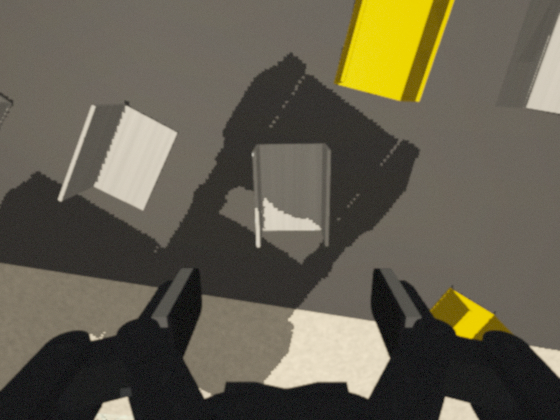

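```bash
cat >> h.py <<'E'
def corners(p,uv,z,s,name=None):
    X=toz(p,uv,z,s);print(X[:,:2].round(4).tolist());c=X.mean(0)
    f=(X[0]+X[1]-X[2]-X[3]);print("c",c[:2].round(4),"yaw",np.rad2deg(np.arctan2(f[1],f[0])).round(1));return c,np.rad2deg(np.arctan2(f[1],f[0]))
E
python3 - <<'E'
from h import *
s=observe();p=snapshot("wrist")
c,y=corners(p,[(253,147),(329,144),(330,245),(257,247)],.04,s)
print(proj(p,cuboid((-.04,-.03,.04),(.04,.03,.04))@R.from_euler("z",11.1,degrees=True).as_matrix().T+[.4433,-.1341,0],s).round(0).tolist())
go(c[0],c[1],.009,y)
E
```

```text
[[0.4819, -0.102], [0.4945, -0.1583], [0.4133, -0.1773], [0.4006, -0.1178]]
c [ 0.4476 -0.1389] yaw 12.0
[[322.0, 248.0], [322.0, 248.0], [250.0, 248.0], [250.0, 248.0], [324.0, 151.0], [324.0, 151.0], [245.0, 152.0], [245.0, 152.0]]
t 8.63 shift [  2.5   6.4 150.7] | 150.8 rz -1.68 yaw 10.37 j6 0.97 tiltz [ 1.e-03 -3.e-04 -1.e+00] pos [ 0.4438 -0.133   0.1597] F [ 0.5 -1.  -0.1] gap 75.1 gf 0.0
```

Call:
send_rows:
  increments:
    - [1, 3, 5, 0, 0, -0.9]
    - [1.5, 3.4, 20, 0, 0, -0.8]
    - [0, 0, 30, 0, 0, 0]
    - [0, 0, 30, 0, 0, 0]
    - [0, 0, 25, 0, 0, 0]
    - [0, 0, 20, 0, 0, 0]
    - [0, 0, 13, 0, 0, 0]
    - [0, 0, 7.5, 0, 0, 0]
    - [0, 0, 0, 0, 0, 0]
    - [0, 0, 0, 0, 0, 0]
  grip: 85

```text
time_s: 9.47
eef_pos: [0.4469, -0.1388, 0.0087]
tcp_rot: [-0.0, 0.994, 0.106, -0.0]
wrist_force: [0.4, -0.1, 0.6]
finger_gap: 0.0848
grasp_force: 0.0
```

Call:
send_rows:
  increments:
    - [0, 0, 0, 0, 0, 0]
    - [0, 0, 0, 0, 0, 0]
    - [0, 0, 0, 0, 0, 0]
    - [0, 0, 0, 0, 0, 0]
    - [0, 0, 0, 0, 0, 0]
    - [0, 0, 0, 0, 0, 0]
  grip: 50

```text
time_s: 9.97
eef_pos: [0.4472, -0.1391, 0.0097]
tcp_rot: [0.0, 0.994, 0.105, 0.001]
wrist_force: [-1.2, 2.1, 7.2]
finger_gap: 0.0591
grasp_force: 41.9
```

Run:
```python
from h import *
go(.638,.060,.109,6.6)
```

```text
t 9.97 shift [ 228.4 -154.6  -99.1] | 293.1 rz 5.49 yaw 12.09 j6 0.93 tiltz [ 1.7e-03 -7.0e-04 -1.0e+00] pos [ 0.4472 -0.1391  0.0097] F [-1.2  2.1  7.2] gap 59.1 gf 41.9
```

Call:
send_rows:
  increments:
    - [0, 0, -20, 0, 0, 0]
    - [0, 0, -35, 0, 0, 0]
    - [0, 0, -35, 0, 0, 0]
    - [10, -7, -9, 0, 0, 0]
    - [20, -13.5, 0, 0, 0, 0]
    - [24, -16.3, 0, 0, 0, 0]
    - [24, -16.3, 0, 0, 0, 0]
    - [24, -16.3, 0, 0, 0, 0]
    - [24, -16.3, 0, 0, 0, 0]
    - [24, -16.3, 0, 0, 0, 0]
    - [24, -16.3, 0, 0, 0, 0]
    - [24, -16.3, 0, 0, 0, 0]
    - [20, -13.5, 0, 0, 0, 0]
    - [10.4, -6.5, 0, 0, 0, 2.7]
    - [0, 0, 0, 0, 0, 2.8]
    - [0, 0, 0, 0, 0, 0]
    - [0, 0, 0, 0, 0, 0]

```text
time_s: 11.38
eef_pos: [0.6373, 0.0602, 0.1082]
tcp_rot: [0.0, 0.998, 0.058, 0.0]
wrist_force: [-0.8, -0.2, -0.7]
finger_gap: 0.059
grasp_force: 44.5
```

Run:
```python
from h import *
go(.638,.060,.0127,6.6)
```

```text
t 11.38 shift [ 0.7  0.3 95.5] | 95.5 rz 0.09 yaw 6.69 j6 1.45 tiltz [ 1.e-04 -1.e-04 -1.e+00] pos [0.6373 0.0602 0.1082] F [-0.8 -0.2 -0.7] gap 59.0 gf 44.5
```

Call:
send_rows:
  increments:
    - [0.5, 0.3, 20, 0, 0, 0.1]
    - [0, 0, 25, 0, 0, 0]
    - [0, 0, 20, 0, 0, 0]
    - [0, 0, 14, 0, 0, 0]
    - [0, 0, 8, 0, 0, 0]
    - [0, 0, 4, 0, 0, 0]
    - [0, 0, 2, 0, 0, 0]
    - [0, 0, 1, 0, 0, 0]
    - [0, 0, 1, 0, 0, 0]
    - [0, 0, 0.8, 0, 0, 0]
    - [0, 0, 0, 0, 0, 0]
    - [0, 0, 0, 0, 0, 0]

```text
time_s: 12.38
eef_pos: [0.6385, 0.0599, 0.0128]
tcp_rot: [0.0, 0.998, 0.057, 0.001]
wrist_force: [-1.3, -0.0, 7.7]
finger_gap: 0.0596
grasp_force: 45.4
```

Call:
send_rows:
  increments:
    - [0, 0, 0, 0, 0, 0]
    - [0, 0, 0, 0, 0, 0]
    - [0, 0, 0, 0, 0, 0]
    - [0, 0, -10, 0, 0, 0]
    - [0, 0, -30, 0, 0, 0]
    - [0, 0, -35, 0, 0, 0]
    - [0, 0, -35, 0, 0, 0]
    - [-1, -12, -20, 0, 0, 0]
    - [-2, -22, -20, 0, 0, 0]
    - [-2, -27, 0, 0, 0, 0]
    - [-2, -27, 0, 0, 0, 0]
    - [-2, -27, 0, 0, 0, 0]
    - [-2, -27, 0, 0, 0, 0]
    - [-2, -27, 0, 0, 0, 0]
    - [-2, -27, 0, 0, 0, 0]
    - [-2, -27, 0, 0, 0, 0]
    - [-2, -27, 0, 0, 0, 0]
    - [-1.4, -21, 0, 0, 0, 0]
    - [0, 0, 0, 0, 0, 0]
    - [0, 0, 0, 0, 0, 0]
  grip: 74

```text
time_s: 14.05
eef_pos: [0.5867, 0.3278, 0.1625]
tcp_rot: [-0.0, 0.998, 0.058, 0.0]
wrist_force: [0.6, -0.0, -0.2]
finger_gap: 0.0742
grasp_force: 0.0
```

```bash
python3 - <<'E'
from h import *
r=look("open_up_1_mid","up",(.587,.328),"w4")
if r: go(*r[0][:2],.009,np.rad2deg(r[0][2]))
E
[ -f pics/w4_f.png ] || cp pics/w4.png pics/w4_f.png
```

```text
open_up_1_mid 0.59 [557. 199.] [0.611 0.096] 358
```

View pics/w4_f.png

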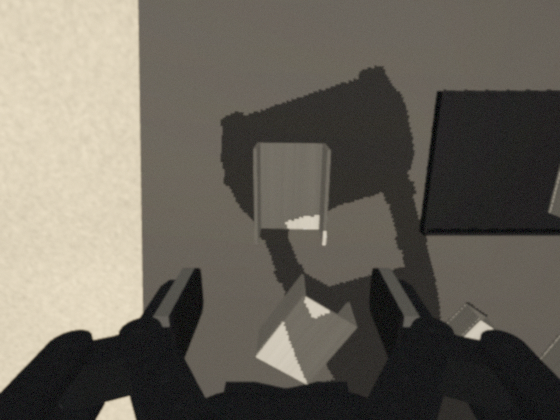

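Run:
```python
from h import *
s=observe();p=snapshot("wrist")
c,y=corners(p,[(253,145),(330,146),(327,244),(257,243)],.04,s)
go(c[0],c[1],.009,y)
```

```text
[[0.6286, 0.3551], [0.6345, 0.2964], [0.5534, 0.2864], [0.5476, 0.3449]]
c [0.591  0.3207] yaw 7.1
t 14.2 shift [  3.1   5.7 153.3] | 153.4 rz -0.63 yaw 6.46 j6 1.88 tiltz [ 1.e-04 -2.e-04 -1.e+00] pos [0.5873 0.3261 0.1623] F [0.  0.1 0.2] gap 73.9 gf 0.0
```

Call:
send_rows:
  increments:
    - [1.5, 3, 5, 0, 0, -0.6]
    - [1.5, 2.7, 23, 0, 0, 0]
    - [0, 0, 30, 0, 0, 0]
    - [0, 0, 30, 0, 0, 0]
    - [0, 0, 25, 0, 0, 0]
    - [0, 0, 20, 0, 0, 0]
    - [0, 0, 13, 0, 0, 0]
    - [0, 0, 7, 0, 0, 0]
    - [0, 0, 0, 0, 0, 0]
    - [0, 0, 0, 0, 0, 0]
  grip: 85

```text
time_s: 15.03
eef_pos: [0.5913, 0.3215, 0.0096]
tcp_rot: [-0.0, 0.998, 0.062, 0.0]
wrist_force: [0.1, -0.1, 0.4]
finger_gap: 0.0851
grasp_force: 0.0
```

Call:
send_rows:
  increments:
    - [0, 0, 0, 0, 0, 0]
    - [0, 0, 0, 0, 0, 0]
    - [0, 0, 0, 0, 0, 0]
    - [0, 0, 0, 0, 0, 0]
    - [0, 0, 0, 0, 0, 0]
    - [0, 0, 0, 0, 0, 0]
  grip: 50

```text
time_s: 15.53
eef_pos: [0.5915, 0.322, 0.0104]
tcp_rot: [-0.0, 0.998, 0.062, 0.001]
wrist_force: [-0.2, -1.0, 6.4]
finger_gap: 0.0596
grasp_force: 43.1
```

Run:
```python
from h import *
go(.6277,.1494,.109,6.6)
```

```text
t 15.53 shift [ 14.8 175.6 -98.6] | 202.0 rz 0.5 yaw 7.1 j6 1.86 tiltz [ 1.9e-03  8.0e-04 -1.0e+00] pos [0.5915 0.322  0.0104] F [-0.2 -1.   6.4] gap 59.6 gf 43.1
```

Call:
send_rows:
  increments:
    - [0, 0, -20, 0, 0, 0]
    - [0, 0, -35, 0, 0, 0]
    - [0, 0, -35, 0, 0, 0]
    - [1, 10, -9, 0, 0, 0.5]
    - [2, 20, 0, 0, 0, 0]
    - [2, 24, 0, 0, 0, 0]
    - [2, 24, 0, 0, 0, 0]
    - [2, 24, 0, 0, 0, 0]
    - [2, 24, 0, 0, 0, 0]
    - [2, 24, 0, 0, 0, 0]
    - [1.8, 17, 0, 0, 0, 0]
    - [0, 8.6, 0, 0, 0, 0]
    - [0, 0, 0, 0, 0, 0]
    - [0, 0, 0, 0, 0, 0]
    - [0, 0, 0, 0, 0, 0]

```text
time_s: 16.78
eef_pos: [0.6255, 0.1499, 0.1081]
tcp_rot: [-0.0, 0.998, 0.058, 0.0]
wrist_force: [-0.6, 0.7, -0.4]
finger_gap: 0.0592
grasp_force: 43.8
```

Run:
```python
from h import *
go(.6277,.1494,.0132,6.6)
```

```text
t 16.78 shift [ 2.1  0.8 94.9] | 94.9 rz 0.03 yaw 6.63 j6 1.6 tiltz [ 1.e-04  3.e-04 -1.e+00] pos [0.6255 0.1499 0.1081] F [-0.6  0.7 -0.4] gap 59.2 gf 43.8
```

Call:
send_rows:
  increments:
    - [2, 0.8, 20, 0, 0, 0]
    - [0, 0, 25, 0, 0, 0]
    - [0, 0, 20, 0, 0, 0]
    - [0, 0, 14, 0, 0, 0]
    - [0, 0, 8, 0, 0, 0]
    - [0, 0, 4, 0, 0, 0]
    - [0, 0, 2, 0, 0, 0]
    - [0, 0, 1, 0, 0, 0]
    - [0, 0, 1, 0, 0, 0]
    - [0, 0, 0.5, 0, 0, 0]
    - [0, 0, 0, 0, 0, 0]
    - [0, 0, 0, 0, 0, 0]

```text
time_s: 17.78
eef_pos: [0.6283, 0.1485, 0.0134]
tcp_rot: [-0.0, 0.998, 0.057, 0.001]
wrist_force: [-2.2, 1.7, 7.0]
finger_gap: 0.0594
grasp_force: 44.5
```

Call:
send_rows:
  increments:
    - [0, 0, 0, 0, 0, 0]
    - [0, 0, 0, 0, 0, 0]
    - [0, 0, 0, 0, 0, 0]
    - [0, 0, -10, 0, 0, 0]
    - [0, 0, -30, 0, 0, 0]
    - [0, 0, -35, 0, 0, 0]
    - [0, 0, -35, 0, 0, 0]
    - [-10, 20, -35, 0, 0, 0]
    - [-10, 22, -35, 0, 0, 0]
    - [-10, 22, -35, 0, 0, 0]
    - [-10, 22, -30, 0, 0, 0]
    - [0, 0, 0, 0, 0, 0]
    - [0, 0, 0, 0, 0, 0]
    - [0, 0, 0, 0, 0, 0]
  grip: 74

```text
time_s: 18.95
eef_pos: [0.598, 0.0593, 0.2562]
tcp_rot: [-0.0, 0.998, 0.057, 0.0]
wrist_force: [-1.1, 0.0, -0.2]
finger_gap: 0.0741
grasp_force: 0.0
```

Run:
```python
from h import *
s=observe();p=snapshot("wrist")
im=p["color"].copy()
for x,y in((.648,-.0296),(.6385,.0599),(.6283,.1485)):
    r=(render(p,"up",(x,y,np.deg2rad(6.6)),.023,s)>.5).astype(np.uint8)
    cv2.drawContours(im,cv2.findContours(r,0,1)[0],-1,(255,0,0),1)
cv2.imwrite("pics/w5.png",im[:,:,::-1]);go(.45,.296,.16,-30)
```

```text
t 19.0 shift [-119.6 -251.8   95.7] | 294.7 rz 36.6 yaw 6.6 j6 1.46 tiltz [-1.2e-03  2.0e-04 -1.0e+00] pos [0.5978 0.0596 0.2555] F [-0.4 -0.4 -0.4] gap 73.7 gf 0.0
```

View pics/w5.png

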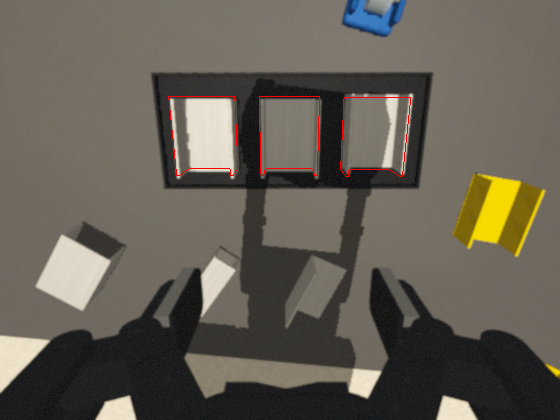

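Call:
send_rows:
  increments:
    - [-5, -11, 5, 0, 0, 0]
    - [-10, -20, 10, 0, 0, 0]
    - [-11.6, -24.4, 10, 0, 0, 0]
    - [-11.6, -24.4, 10, 0, 0, 0]
    - [-11.6, -24.4, 10, 0, 0, 0]
    - [-11.6, -24.4, 10, 0, 0, 0]
    - [-11.6, -24.4, 10, 0, 0, 0]
    - [-11.6, -24.4, 10, 0, 0, 0]
    - [-11.6, -24.4, 10, 0, 0, 0]
    - [-11.6, -24.4, 10, 0, 0, 0]
    - [-11.6, -24.4, 0, 0, 0, 6.1]
    - [0, 0, 0, 0, 0, 6.1]
    - [0, 0, 0, 0, 0, 6.1]
    - [0, 0, 0, 0, 0, 6.1]
    - [0, 0, 0, 0, 0, 6.1]
    - [0, 0, 0, 0, 0, 6.1]
    - [0, 0, 0, 0, 0, 0]
    - [0, 0, 0, 0, 0, 0]
  grip: 85

```text
time_s: 20.5
eef_pos: [0.4499, 0.2949, 0.1602]
tcp_rot: [0.001, 0.966, -0.257, -0.001]
wrist_force: [0.2, 0.2, -0.2]
finger_gap: 0.0852
grasp_force: 0.0
```

```bash
python3 - <<'E'
from h import *
r=look("open_down_1_mid","dn",(.45,.296),"w6")
if r: go(*r[0][:2],.009,np.rad2deg(r[0][2]))
else: go(.45,.296,.009,-30)
E
[ -f pics/w6_f.png ] || cp pics/w6.png pics/w6_f.png
```

```text
t 20.6 shift [ -0.8  -1.1 151.5] | 151.5 rz 0.23 yaw -29.77 j6 2.56 tiltz [-9.e-04 -4.e-04 -1.e+00] pos [0.4503 0.2947 0.1605] F [ 0.3  0.  -0.5] gap 85.1 gf 0.0
```

View pics/w6_f.png

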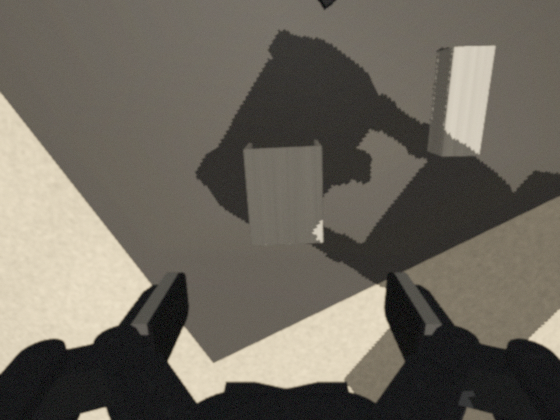

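Run:
```python
from h import *
s=observe();p=snapshot("wrist")
c,y=corners(p,[(244,150),(322,146),(323,242),(250,244)],.04,s)
go(c[0],c[1],.011,y)
```

```text
[[0.5016, 0.301], [0.4747, 0.2479], [0.4042, 0.2843], [0.4328, 0.338]]
c [0.4533 0.2928] yaw -27.8
t 20.65 shift [3.500e+00 1.000e-01 1.497e+02] | 149.7 rz -2.04 yaw -29.82 j6 2.56 tiltz [-7.e-04 -2.e-04 -1.e+00] pos [0.4505 0.2947 0.1607] F [ 0.1 -0.1 -0.2] gap 85.2 gf 0.0
```

Call:
send_rows:
  increments:
    - [2, 0, 5, 0, 0, -1]
    - [1.5, 0, 21, 0, 0, -1]
    - [0, 0, 30, 0, 0, 0]
    - [0, 0, 30, 0, 0, 0]
    - [0, 0, 25, 0, 0, 0]
    - [0, 0, 19, 0, 0, 0]
    - [0, 0, 13, 0, 0, 0]
    - [0, 0, 6.5, 0, 0, 0]
    - [0, 0, 0, 0, 0, 0]
    - [0, 0, 0, 0, 0, 0]
  grip: 85

```text
time_s: 21.48
eef_pos: [0.454, 0.2927, 0.0117]
tcp_rot: [0.0, 0.97, -0.242, -0.0]
wrist_force: [0.8, 0.3, -0.8]
finger_gap: 0.0853
grasp_force: 0.0
```

Call:
send_rows:
  increments:
    - [0, 0, 0, 0, 0, 0]
    - [0, 0, 0, 0, 0, 0]
    - [0, 0, 0, 0, 0, 0]
    - [0, 0, 0, 0, 0, 0]
    - [0, 0, 0, 0, 0, 0]
    - [0, 0, 0, 0, 0, 0]
  grip: 50

```text
time_s: 21.98
eef_pos: [0.4544, 0.293, 0.0126]
tcp_rot: [-0.001, 0.97, -0.242, 0.001]
wrist_force: [-1.7, -0.7, 9.7]
finger_gap: 0.0592
grasp_force: 41.6
```

Run:
```python
from h import *
print((np.array([.6385,.0599])+[.6283,.1485])/2)
go(.6332,.1043,.131,6.6)
```

```text
[0.6334 0.1042]
t 21.98 shift [ 246.5   82.6 -118.2] | 285.6 rz -34.58 yaw -27.98 j6 2.52 tiltz [ 1.6e-03  7.0e-04 -1.0e+00] pos [0.4544 0.293  0.0126] F [-1.7 -0.7  9.7] gap 59.2 gf 41.6
```

Call:
send_rows:
  increments:
    - [0, 0, -20, 0, 0, 0]
    - [0, 0, -35, 0, 0, 0]
    - [0, 0, -35, 0, 0, 0]
    - [10, 3.3, -28.5, 0, 0, 0]
    - [20, 6.7, 0, 0, 0, 0]
    - [25, 8.4, 0, 0, 0, 0]
    - [25, 8.4, 0, 0, 0, 0]
    - [25, 8.4, 0, 0, 0, 0]
    - [25, 8.4, 0, 0, 0, 0]
    - [25, 8.4, 0, 0, 0, 0]
    - [25, 8.4, 0, 0, 0, 0]
    - [25, 8.4, 0, 0, 0, 0]
    - [25, 8.4, 0, 0, 0, 0]
    - [16.5, 5.4, 0, 0, 0, -5.8]
    - [0, 0, 0, 0, 0, -5.8]
    - [0, 0, 0, 0, 0, -5.8]
    - [0, 0, 0, 0, 0, -5.8]
    - [0, 0, 0, 0, 0, -5.8]
    - [0, 0, 0, 0, 0, -5.6]
    - [0, 0, 0, 0, 0, 0]

```text
time_s: 23.65
eef_pos: [0.6328, 0.104, 0.1306]
tcp_rot: [0.0, 0.998, 0.06, 0.0]
wrist_force: [0.6, -0.1, -1.0]
finger_gap: 0.0592
grasp_force: 44.5
```

Run:
```python
from h import *
go(.6332,.1043,.0186,6.6)
```

```text
t 23.65 shift [  0.4  -0.2 112. ] | 112.0 rz 0.3 yaw 6.9 j6 1.52 tiltz [ 6.e-04  0.e+00 -1.e+00] pos [0.6328 0.104  0.1306] F [ 0.6 -0.1 -1. ] gap 59.2 gf 44.5
```

Call:
send_rows:
  increments:
    - [0, 0, 20, 0, 0, 0.3]
    - [0, 0, 25, 0, 0, 0]
    - [0, 0, 20, 0, 0, 0]
    - [0, 0, 8, 0, 0, 0]
    - [0, 0, 4, 0, 0, 0]
    - [0, 0, 4, 0, 0, 0]
    - [0, 0, 4, 0, 0, 0]
    - [0, 0, 0, 0, 0, 0]

```text
time_s: 24.32
eef_pos: [0.633, 0.1041, 0.0453]
tcp_rot: [-0.0, 0.999, 0.055, 0.0]
wrist_force: [-1.0, 0.8, -0.7]
finger_gap: 0.0594
grasp_force: 44.6
```

Call:
send_rows:
  increments:
    - [0, 0, 6, 0, 0, 0]
    - [0, 0, 7, 0, 0, 0]
    - [0, 0, 6, 0, 0, 0]
    - [0, 0, 3, 0, 0, 0]
    - [0, 0, 2, 0, 0, 0]
    - [0, 0, 1, 0, 0, 0]
    - [0, 0, 1, 0, 0, 0]
    - [0, 0, 0.5, 0, 0, 0]
    - [0, 0, 0, 0, 0, 0]
    - [0, 0, 0, 0, 0, 0]

```text
time_s: 25.15
eef_pos: [0.6329, 0.1041, 0.0188]
tcp_rot: [-0.0, 0.998, 0.055, 0.0]
wrist_force: [-0.4, -0.1, 0.4]
finger_gap: 0.0591
grasp_force: 44.5
```

Call:
send_rows:
  increments:
    - [0, 0, 0.5, 0, 0, 0]
    - [0, 0, 0.5, 0, 0, 0]
    - [0, 0, 0, 0, 0, 0]
    - [0, 0, 0, 0, 0, 0]

```text
time_s: 25.48
eef_pos: [0.6329, 0.1041, 0.0186]
tcp_rot: [-0.0, 0.998, 0.055, 0.0]
wrist_force: [-5.4, -0.4, 15.8]
finger_gap: 0.0591
grasp_force: 46.5
```

Call:
send_rows:
  increments:
    - [0, 0, 0, 0, 0, 0]
    - [0, 0, 0, 0, 0, 0]
    - [0, 0, 0, 0, 0, 0]
    - [0, 0, -10, 0, 0, 0]
    - [0, 0, -30, 0, 0, 0]
    - [0, 0, -35, 0, 0, 0]
    - [0, 0, -35, 0, 0, 0]
    - [-3, 13, -20, 0, 0, 0]
    - [-6, 26, -12, 0, 0, 0]
    - [-8, 34, 0, 0, 0, 0]
    - [-8, 34, 0, 0, 0, 0]
    - [-8, 34, 0, 0, 0, 0]
    - [-8, 34, 0, 0, 0, 0]
    - [-8, 34, 0, 0, 0, 0]
    - [-8, 34, 0, 0, 0, 0]
    - [-8, 34, 0, 0, 0, 0]
    - [-8, 34, 0, 0, 0, 0]
    - [-8, 34, 0, 0, 0, 0]
    - [-8, 34, 0, 0, 0, 0]
    - [-8.6, 38.6, 0, 0, 0, 0]
  grip: 73

```text
time_s: 27.15
eef_pos: [0.5811, -0.3228, 0.1604]
tcp_rot: [-0.0, 0.998, 0.055, 0.0]
wrist_force: [1.6, -0.0, -0.6]
finger_gap: 0.0729
grasp_force: 0.0
```

Call:
send_rows:
  increments:
    - [0, 0, 0, 0, 0, 2]
    - [0, 0, 0, 0, 0, 2]
    - [0, 0, 0, 0, 0, 0]
    - [0, 0, 0, 0, 0, 0]
  grip: 85

```text
time_s: 27.48
eef_pos: [0.5815, -0.3216, 0.16]
tcp_rot: [0.0, 1.0, 0.021, 0.0]
wrist_force: [0.5, 0.6, 0.0]
finger_gap: 0.0847
grasp_force: 0.0
```

```bash
python3 - <<'E'
from h import *
r=look("open_down_1_mid","dn",(.584,-.322),"w7")
if r: go(*r[0][:2],.011,np.rad2deg(r[0][2]))
else: go(.584,-.322,.011,2)
E
[ -f pics/w7_f.png ] || cp pics/w7.png pics/w7_f.png
```

```text
t 27.58 shift [  2.3   0.8 148.9] | 148.9 rz 0.4 yaw 2.4 j6 0.93 tiltz [ 1.e-04 -1.e-04 -1.e+00] pos [ 0.5817 -0.3213  0.1599] F [ 1.1  0.6 -0.7] gap 84.9 gf 0.0
```

View pics/w7_f.png

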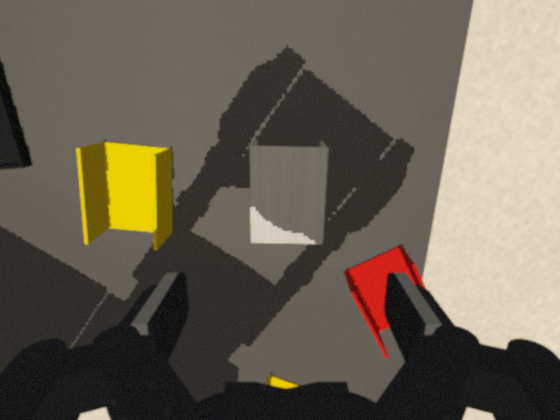

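Run:
```python
from h import *
s=observe();p=snapshot("wrist")
c,y=corners(p,[(249,147),(327,147),(326,244),(249,243)],.04,s)
go(c[0],c[1],.011,y)
```

```text
[[0.6238, -0.2927], [0.6263, -0.3519], [0.5462, -0.3574], [0.5444, -0.2934]]
c [ 0.5852 -0.3238] yaw 2.2
t 27.63 shift [  3.3   2.7 148.8] | 148.9 rz 0.16 yaw 2.39 j6 0.93 tiltz [ 1.e-04 -1.e-04 -1.e+00] pos [ 0.5817 -0.3212  0.1598] F [-0.  -0.2  0.7] gap 85.1 gf 0.0
```

Call:
send_rows:
  increments:
    - [2, 1.5, 5, 0, 0, 0.2]
    - [1.3, 1.2, 20, 0, 0, 0]
    - [0, 0, 30, 0, 0, 0]
    - [0, 0, 30, 0, 0, 0]
    - [0, 0, 25, 0, 0, 0]
    - [0, 0, 19, 0, 0, 0]
    - [0, 0, 13, 0, 0, 0]
    - [0, 0, 6.5, 0, 0, 0]
    - [0, 0, 0, 0, 0, 0]
    - [0, 0, 0, 0, 0, 0]
  grip: 85

```text
time_s: 28.47
eef_pos: [0.5854, -0.3245, 0.0117]
tcp_rot: [0.0, 1.0, 0.018, 0.0]
wrist_force: [-0.5, 0.3, 0.7]
finger_gap: 0.085
grasp_force: 0.0
```

Call:
send_rows:
  increments:
    - [0, 0, 0, 0, 0, 0]
    - [0, 0, 0, 0, 0, 0]
    - [0, 0, 0, 0, 0, 0]
    - [0, 0, 0, 0, 0, 0]
    - [0, 0, 0, 0, 0, 0]
    - [0, 0, 0, 0, 0, 0]
  grip: 50

```text
time_s: 28.97
eef_pos: [0.5856, -0.3247, 0.0125]
tcp_rot: [0.001, 1.0, 0.018, 0.001]
wrist_force: [-1.4, 1.5, 7.0]
finger_gap: 0.0589
grasp_force: 42.5
```

Run:
```python
from h import *
go(.6432,.0152,.131,6.6)
```

```text
t 28.97 shift [  70.2 -337.4 -118.8] | 364.5 rz -4.51 yaw 2.09 j6 0.94 tiltz [ 0.0017 -0.0011 -1.    ] pos [ 0.5856 -0.3247  0.0125] F [-1.4  1.5  7. ] gap 58.9 gf 42.5
```

Call:
send_rows:
  increments:
    - [0, 0, -20, 0, 0, 0]
    - [0, 0, -35, 0, 0, 0]
    - [0, 0, -35, 0, 0, 0]
    - [2, -10, -28.5, 0, 0, 0]
    - [4, -20, 0, 0, 0, 0]
    - [6, -29, 0, 0, 0, 0]
    - [6, -29, 0, 0, 0, 0]
    - [6, -29, 0, 0, 0, 0]
    - [6, -29, 0, 0, 0, 0]
    - [6, -29, 0, 0, 0, 0]
    - [6, -29, 0, 0, 0, 0]
    - [6, -29, 0, 0, 0, 0]
    - [6, -29, 0, 0, 0, 0]
    - [6, -29, 0, 0, 0, 0]
    - [6, -25, 0, 0, 0, 0]
    - [4, -15, 0, 0, 0, 0]
    - [0, -6.4, 0, 0, 0, -2.2]
    - [0, 0, 0, 0, 0, -2.3]
    - [0, 0, 0, 0, 0, 0]
    - [0, 0, 0, 0, 0, 0]

```text
time_s: 30.63
eef_pos: [0.6427, 0.0151, 0.1299]
tcp_rot: [0.0, 0.998, 0.057, 0.0]
wrist_force: [0.0, 0.1, -0.8]
finger_gap: 0.059
grasp_force: 44.3
```

Run:
```python
from h import *
go(.6432,.0152,.0186,6.6)
```

```text
t 30.63 shift [ 5.000e-01 -1.000e-01  1.113e+02] | 111.3 rz -0.08 yaw 6.52 j6 1.39 tiltz [ 4.e-04 -2.e-04 -1.e+00] pos [0.6427 0.0151 0.1299] F [ 0.   0.1 -0.8] gap 59.0 gf 44.3
```

Call:
send_rows:
  increments:
    - [0.4, 0, 20, 0, 0, 0]
    - [0, 0, 25, 0, 0, 0]
    - [0, 0, 20, 0, 0, 0]
    - [0, 0, 8, 0, 0, 0]
    - [0, 0, 4, 0, 0, 0]
    - [0, 0, 4, 0, 0, 0]
    - [0, 0, 4, 0, 0, 0]
    - [0, 0, 0, 0, 0, 0]

```text
time_s: 31.3
eef_pos: [0.6432, 0.0153, 0.0448]
tcp_rot: [0.0, 0.998, 0.057, 0.0]
wrist_force: [-0.0, -0.3, -0.2]
finger_gap: 0.0594
grasp_force: 44.3
```

Call:
send_rows:
  increments:
    - [0, 0, 6, 0, 0, 0]
    - [0, 0, 7, 0, 0, 0]
    - [0, 0, 6, 0, 0, 0]
    - [0, 0, 3, 0, 0, 0]
    - [0, 0, 2, 0, 0, 0]
    - [0, 0, 1, 0, 0, 0]
    - [0, 0, 1, 0, 0, 0]
    - [0, 0, 0.5, 0, 0, 0]
    - [0, 0, 0.4, 0, 0, 0]
    - [0, 0, 0, 0, 0, 0]
    - [0, 0, 0, 0, 0, 0]

```text
time_s: 32.22
eef_pos: [0.6431, 0.0155, 0.0185]
tcp_rot: [0.0, 0.998, 0.058, 0.0]
wrist_force: [-3.9, 0.4, 9.2]
finger_gap: 0.0591
grasp_force: 45.5
```

Seated. Release, rise and back off for a check.

Call:
send_rows:
  increments:
    - [0, 0, 0, 0, 0, 0]
    - [0, 0, 0, 0, 0, 0]
    - [0, 0, 0, 0, 0, 0]
    - [0, 0, -10, 0, 0, 0]
    - [0, 0, -30, 0, 0, 0]
    - [0, 0, -35, 0, 0, 0]
    - [0, 0, -35, 0, 0, 0]
    - [-10, -10, -35, 0, 0, 0]
    - [-20, -12, -35, 0, 0, 0]
    - [-20, -12, -35, 0, 0, 0]
    - [-10, -10, -20, 0, 0, 0]
    - [0, 0, 0, 0, 0, 0]
    - [0, 0, 0, 0, 0, 0]
    - [0, 0, 0, 0, 0, 0]
  grip: 72

```text
time_s: 33.38
eef_pos: [0.5787, 0.052, 0.2518]
tcp_rot: [0.0, 0.998, 0.058, -0.0]
wrist_force: [0.2, 0.1, -0.0]
finger_gap: 0.0721
grasp_force: 0.0
```

Run:
```python
from h import *
p=snapshot("wrist");q=snapshot("scene")
a=p["color"][40:240,100:500];b=cv2.resize(q["color"][200:400,120:360],(360,300),interpolation=cv2.INTER_CUBIC)
o=np.zeros((300,760,3),np.uint8);o[:200,:400]=a;o[:,400:]=b
cv2.imwrite("pics/fin.png",o[:,:,::-1]);go(.6,.06,.3,6.6)
```

```text
t 33.48 shift [ 22.1  -5.7 -49.1] | 54.2 rz -0.02 yaw 6.58 j6 1.44 tiltz [-1.8e-03 -1.0e-04 -1.0e+00] pos [0.5786 0.0518 0.2509] F [-0.7 -0.6 -0.4] gap 72.1 gf 0.0
```

View pics/fin.png

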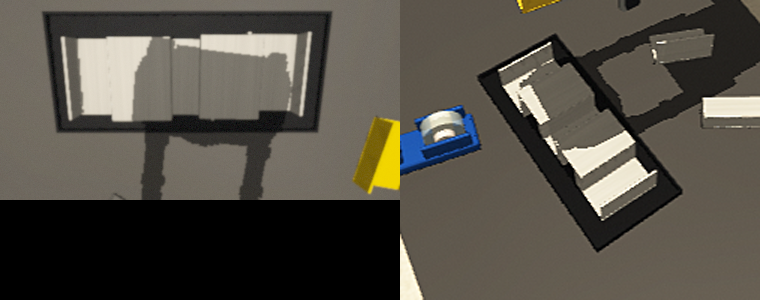

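The crops show all five interlocked in the tray. The two webs are on top at crop (137,78) and (235,78), level and straight, with the outer legs at (68,75) and (303,75). Nothing else was touched.

```bash
python3 -c "
from rig import *
print(job_done())"
```

```text
the job is handed in; nothing more can be done
None
```

All five channels are packed interlocked in the tray, three open side up and two open side down fully seated over the gaps. The angle, the tube and the red and yellow look-alikes were left alone, and the job was handed in at about 33.5 s.

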